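Feel along a clock bezel for burrs

TASK

Check the brass clock bezel for burrs by feel: with the fingers shut, come down on the red dot on its rim and run the fingertips along the rim over the five black marks to the green dot, then lift clear. Press lightly all the way, so that the sprung bezel dips a little but never reaches the bottom of its travel, and do not lift off between the two dots. Do not push the stand along the bench or pick anything up, and leave the other things on the bench alone.

Things in the scene. Friction and masses are not known exactly. Their poses are not given: they have to be found in the camera images.
- stand: Loose round blue casing stand with a rubber foot, 172 mm across, 24 mm high, about 1.5 kg, standing on the bench. Origin at the centre of its underside (bench height), z up. It carries the sprung bezel.
- bezel: Brass ring, outer diameter 160 mm, inner 120 mm, 12 mm thick (rim 20 mm wide), flat top; inside it a white dial 6 mm below the rim top. Origin: centre of the underside, 38 mm above the bench at rest (rim top 50 mm). z up, +x towards the red dot. Captive on the stand: moves only straight down and up, no tipping; 14 mm gap to the stand at rest.
- cushion (a joint): Downward travel of the bezel on its spring, in m: 0 at rest (up), 0.012 at the bottom stop. It begins to dip at about 1.7 N of push, then gives 0.4 N more per mm (about 3.7 N at 5 mm, 6.5 N at the stop) and rises again by itself.
- mark0 (a point): Centre of the red dot (17 mm across), on the top of the rim, 70 mm from the bezel's centre: the start of the path. It dips with the bezel, like the other marks.
- mark1 (a point): Black mark number 1 of 5 (17 by 7 mm, across the rim), on the top of the rim, 70 mm from the bezel's centre, 30 degrees clockwise (seen from above) from the red dot.
- mark2 (a point): Black mark number 2 of 5 (17 by 7 mm, across the rim), on the top of the rim, 70 mm from the bezel's centre, 60 degrees clockwise (seen from above) from the red dot.
- mark3 (a point): Black mark number 3 of 5 (17 by 7 mm, across the rim), on the top of the rim, 70 mm from the bezel's centre, 90 degrees clockwise (seen from above) from the red dot.
- mark4 (a point): Black mark number 4 of 5 (17 by 7 mm, across the rim), on the top of the rim, 70 mm from the bezel's centre, 120 degrees clockwise (seen from above) from the red dot.
- mark5 (a point): Black mark number 5 of 5 (17 by 7 mm, across the rim), on the top of the rim, 70 mm from the bezel's centre, 150 degrees clockwise (seen from above) from the red dot.
- mark6 (a point): Centre of the green dot (17 mm across), on the top of the rim, opposite the red dot: the end of the path, which is the 180 degree arc of the rim with the black marks; the other half of the rim is bare.
- dust_cover: Loose clear dust cover with a blue foot and a blue knob on top, 94 mm across, 70 mm high. Bystander. Origin at the centre of its underside.
- loupe: Loose black eyeglass loupe, 34 mm across, 30 mm high. Bystander. Origin at the centre of its underside.
- drivers: Loose red stand of small screwdrivers with coloured caps, 68 mm across, 84 mm high. Bystander. Origin at the centre of its underside.
- parts_dish: Loose round aluminium dish, 68 mm across, 18 mm high. Bystander. Origin at the centre of its underside.
Mind the look-alikes: they are no part of the job. Of the things that look like the stand, take the one that is farthest to the robot's right at the start.

How it is judged:
By the outcome, as a careful person would: the job done as asked, in the order asked, and still so for the second after the job is handed in, with the robot touching nothing.
It also fails if it takes over 51 s, if anything falls off the work surface, if the arm or the gripper's body presses on something with over 40 N, if the wrist force passes 120 N, or if a joint passes its speed limit or range.

ROBOT

A 7-joint arm with a two-finger parallel gripper is mounted at the origin on the work surface. World frame = base frame: x ahead of the robot, y to its left, z up, the work surface at z = 0. Lengths are in mm, angles in rad, forces in N, time in s.
With the tool pointing down it reaches from about 400 to 925 mm from the base axis. Payload 4.1 kg.
Tool frame: the origin (TCP) lies midway between the tips of the shut fingers; the grasp point (between the pads) lies r.grasp_offset behind it (r.grasp_offset is the distance from the TCP to the grasp point, in mm); z points along the fingers, y is the line along which they close (so a half turn about z gives the same grasp; the last joint's range is limited). The gripper opens to 85 mm and grips with 20 to 120 N. Pads are 22 mm wide; open, the fingers measure 114 mm over their backs; the gripper's body (76 mm by 85 mm) begins 54 mm behind the grasp point. The pads swing forward as they close: fully open they stand 13 mm farther back than shut.
Start: joints at [1.193, 0.398, 0.045, 1.537, -0.019, 1.207, -0.051], TCP at [178.918, -624.926, 231.347] pointing down, gripper open.
Joint ranges: [-2.82, 2.82], [-0.49, 2.23], [-1.37, 1.46], [0, 2.46], [-1.36, 4.5], [0.23, 2], [-2.94, 2.94]. Speed limits (rad/s): [2.57, 2.57, 3.14, 3.14, 3.14, 3.14, 3.14].

INTERFACE

Orientations are given as a 3x3 rotation matrix whose columns are the frame's x, y, z axes.
In Python, from bench import r gives the robot as it stands.
- The arm moves only by the tool send_rows, never from a script. Its argument "motion" is a list of rows, each a list of 7 numbers: the shift along the tool's x, y, z normalised to -1 to 1, where 1 is 250 mm, then the turn, a rotation vector about the tool's x, y, z normalised to -1 to 1, where 1 is 0.5 rad, then the closure, from 0 (fully open) to 1 (shut). In form: [[tx, ty, tz, rx, ry, rz, claw], ...]. A call has 1 to 8 rows; each row is the pose to reach, as a shift and turn from the pose commanded when the call began, along the tool's axes at that moment; what a row does not reach only later rows make up. A row lasts 1/12 s, in which the tool goes at most 41.7 mm and 7.16 degrees, less where a joint would pass 70% of its speed; a pose out of reach is approached as far as the arm can. A call with a number of a shift or a turn outside -1 to 1 is refused whole. A call with a gripper value outside its range is refused whole. The fingers move at their own pace and stop on an object; "grip_force" is the grip in N (left out, the last holds). Time passes only in rows, so rows that repeat a pose let the fingers close. It gives the time, the measured TCP pose, the force, the opening and the grip force at its end, in the units of the state.
- r.get_state(): the state, without advancing time (a new reading comes with each control period).
- r.camera(name): name is "scene" or "side" or "wrist"; returns a dict with "img" (420x560x3 uint8, red, green, blue), "fov_y" (degrees; the focal length in pixels is half the picture's height over the tangent of half this angle, whatever the lens; pixels are square), "cx", "cy" (the principal point, pixels), "rvec" (rotation vector, rad) and "tvec" (3), from world to camera coordinates, as OpenCV has them. Camera axes: x right, y down, z forward; pixel columns grow to the right and rows downward; lengths in mm; the calibration is good to about 2 mm. A picture is of the moment at which its call begins. There is no depth.
- r.finish_job(): hands the job in; it is judged then, once.
The state is a dict: "time_s": time; "q": joint angles; "joint_velocities": joint speeds; "joint_torque": joint torques, N m; "tcp_pos": TCP position; "orientation": TCP orientation; "force": force on the tool from outside, world axes, zero at the start; "ft_torque": the same for the moment, N m; "opening": opening from 0.0 (shut) to 1.0 (fully open); "grasp_force": force on a finger pad.
Only numpy, scipy, OpenCV 4.12 (cv2) and the standard library are available. Lean on these libraries where they do the work, as an engineer would, in place of code of your own. Each camera call takes 0.05 s, during which the arm holds its last target. There are 200 camera calls.

## Working session

There is one attempt and no reset: what is moved stays moved. The work goes in short steps, Python scripts to look and compute and a tool call to move; the robot and the scene stay as the last step left them, time stands still between calls to the robot, and variables do not carry over. Pictures are saved under pics/ and viewed, at most 10 in all, crops included, and the job is handed in when it is done.

Besides the shell and the picture viewer there is one more tool, called after "Call:" as name(argument=value, ...), one argument or row to a line, values as JSON. send_rows: Moves the arm, as the interface text tells. Scaled input: -1 to 1 covers 250 mm each way for a shift and 0.5 rad each way for a turn. Its arguments: {"type":"object","properties":{"motion":{"type":"array"},"grip_force":{"type":"number"}},"required":["motion"]}

```bash
mkdir -p pics; cat > h.py <<'E'
import numpy as np, cv2
from bench import r
def K(c):
    f=c["img"].shape[0]/2/np.tan(np.radians(c["fov_y"])/2); return f
def ray(c,u,v,z):
    f=K(c); R=cv2.Rodrigues(np.array(c["rvec"],float))[0]; t=np.array(c["tvec"],float).ravel()
    o=-R.T@t; d=R.T@np.array([(u-c["cx"])/f,(v-c["cy"])/f,1.]); return o+d*(z-o[2])/d[2]
def save(c,n,s=1): cv2.imwrite(f"pics/{n}.png",cv2.resize(c["img"][:,:,::-1],None,fx=s,fy=s))
E
python3 - <<'E'
from h import *
import pickle
for n in ["scene","side","wrist"]:
    c=r.camera(n); save(c,n+"0"); pickle.dump(c,open(n+"0.pkl","wb"))
    R=cv2.Rodrigues(np.array(c["rvec"],float))[0]; print(n,(-R.T@np.array(c["tvec"]).ravel()).round(),R[2].round(2),c["fov_y"])
s=r.get_state(); print(s); print(r.grasp_offset)
E
```

```text
scene [850. 778. 916.] [-0.33 -0.64 -0.69] 46.44760706920301
side [331. 629. 680.] [ 0.12 -0.71 -0.7 ] 54.50840725632154
wrist [ 254. -605.  372.] [-0.28 -0.08 -0.96] 71.67901495148071
{'time_s': 0.15, 'q': array([ 1.19299968,  0.39902216,  0.0450421 ,  1.53758786, -0.01872087,
        1.20693301, -0.05072919]), 'joint_velocities': array([-0.00089647, -0.00161354, -0.00046335, -0.00363185,  0.00043803,
        0.00024861, -0.00029275]), 'joint_torque': array([ 2.71852427e-03, -4.75558627e+01,  1.36720262e+00, -2.54514688e+01,
        1.16708528e-02,  6.45632332e-03, -1.33649763e-05]), 'tcp_pos': array([ 178.77573919, -624.41737695,  230.50334442]), 'orientation': array([[ 9.61367186e-01,  2.75268741e-01, -5.04016130e-04],
       [ 2.75269188e-01, -9.61366107e-01,  1.44323884e-03],
       [-8.72654851e-05, -1.52622258e-03, -9.99998832e-01]]), 'force': array([-0.16404939, -0.39713191, -0.29533704]), 'ft_torque': array([-0.00153363, -0.03814344, -0.06231441]), 'grasp_force': 0.0, 'opening': 0.998380280669586}
18.700000000000003
```

View pics/scene0.png

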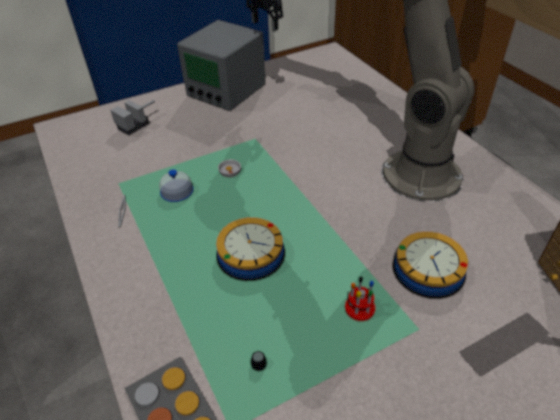

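View pics/side0.png

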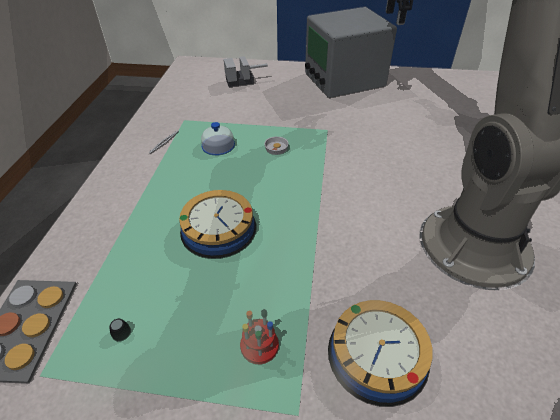

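Scene: two clock stands. One is on the mat (scene 250,247; side 218,218) and the other is near the base (scene 430,262; side 382,343). The mat one lies farther to -y, so it is the target. Its red dot is at side (248,210), its green dot at side (184,217), and the black marks are on the near side.

```bash
python3 - <<'E'
from h import *
import pickle
for n,box in [("scene",(205,210,295,285)),("side",(170,180,265,260))]:
    c=pickle.load(open(n+"0.pkl","rb")); im=c["img"]; x0,y0,x1,y1=box
    hsv=cv2.cvtColor(im,cv2.COLOR_RGB2HSV)[y0:y1,x0:x1]; H,S,V=[hsv[...,i].astype(int) for i in range(3)]
    def cen(m,k=6):
        N,l,st,ce=cv2.connectedComponentsWithStats(m.astype(np.uint8))
        return [(ce[i]+[x0,y0],st[i,4]) for i in range(1,N) if st[i,4]>=k]
    P={}
    for nm,m in [("red",((H<6)|(H>172))&(S>150)&(V>100)),("green",(H>45)&(H<80)&(S>150)&(V>40))]:
        for p,a in cen(m): print(n,nm,p.round(1),a,ray(c,*p,50).round(1))
    brass=((H>=8)&(H<28)&(S>110)&(V>90)).astype(np.uint8)
    cs,_=cv2.findContours(brass,cv2.RETR_EXTERNAL,cv2.CHAIN_APPROX_NONE)
    pts=np.vstack(cs)[:,0]+[x0,y0]; hull=cv2.convexHull(pts.astype(np.int32))[:,0]
    w=np.array([ray(c,*p,50)[:2] for p in hull]).astype(np.float32)
    A=np.c_[2*w,np.ones(len(w))]; s=np.linalg.lstsq(A,(w**2).sum(1),rcond=None)[0]
    print(n,"centre",s[:2],"R",np.sqrt(s[2]+s[0]**2+s[1]**2))
    for u,v in [(430,250)] if n=="scene" else [(382,343)]: print("other",ray(c,u,v,50).round())
    save({"img":im[y0:y1,x0:x1]},n+"crop",6)
c=pickle.load(open("side0.pkl","rb"))
for nm,u,v,z in [("drivers",260,340,30),("cover",217,140,30),("loupe",119,329,15),("dish",277,146,9)]: print(nm,ray(c,u,v,z).round())
E
```

```text
scene red [270.  224.5] 6 [494.1   9.1  50. ]
scene green [227.  256.3] 7 [628.4  51.5  50. ]
scene centre [563.39478563  33.58255504] R 79.64204954080128
other [207. 267.  50.]
side red [247.7 209.8] 29 [495.7  10.3  50. ]
side green [182.4 216.1] 8 [633.  48.  50.]
side centre [562.46425025  35.14335024] R 80.30195308015638
other [216. 286.  50.]
drivers [418. 299.  30.]
cover [ 638. -267.   30.]
loupe [675. 306.  15.]
dish [ 475. -288.    9.]
```

View pics/sidecrop.png

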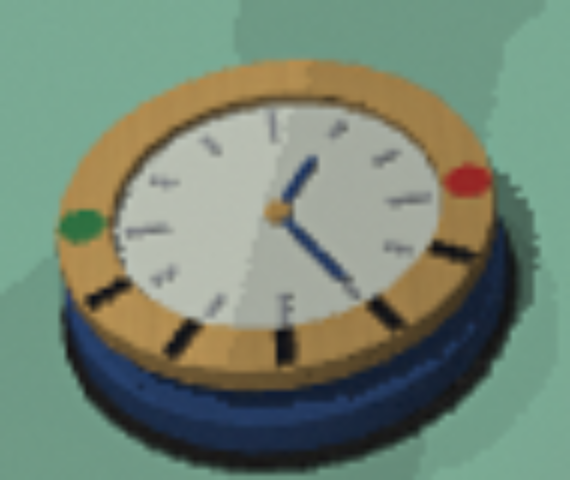

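Target: bezel centre ≈(563,34), red ≈(495,10), green ≈(630,49), and R fits at 80 as it should. The marks are on the +y side. I'm moving over it with the fingers shut.

Call:
send_rows(
  motion=[
    [0.04, -0.05, 0, 0, 0, 0, 1],
    [0.12, -0.14, 0, 0, 0, 0, 1],
    [0.2, -0.23, 0, 0, 0, 0, 1],
    [0.28, -0.33, 0, 0, 0, 0, 1],
    [0.36, -0.42, 0, 0, 0, 0, 1],
    [0.44, -0.52, 0, 0, 0, 0, 1],
    [0.52, -0.61, 0.02, 0, 0, 0, 1],
    [0.6, -0.7, 0.04, 0, 0, 0, 1],
  ],
)

```text
time_s: 0.82
tcp_pos: [275.4, -414.0, 221.3]
orientation: [[0.961, 0.275, 0.0], [0.275, -0.961, -0.001], [0.0, 0.001, -1.0]]
force: [0.0, 0.2, -0.6]
opening: -0.004
grasp_force: 0.0
```

Call:
send_rows(
  motion=[
    [0.08, -0.09, 0, 0, 0, 0, 1],
    [0.16, -0.18, 0.01, 0, 0, 0, 1],
    [0.24, -0.28, 0.02, 0, 0, 0, 1],
    [0.32, -0.37, 0.03, 0, 0, 0, 1],
    [0.4, -0.46, 0.04, 0, 0, 0, 1],
    [0.48, -0.56, 0.04, 0, 0, 0, 1],
    [0.56, -0.65, 0.04, 0, 0, 0, 1],
    [0.6, -0.7, 0.04, 0, 0, 0, 1],
  ],
)

```text
time_s: 1.48
tcp_pos: [372.2, -202.3, 211.3]
orientation: [[0.96, 0.279, 0.001], [0.279, -0.96, 0.001], [0.001, -0.001, -1.0]]
force: [0.0, -0.1, -0.1]
opening: -0.002
grasp_force: 0.0
```

Call:
send_rows(
  motion=[
    [0.08, -0.09, 0, 0, 0, 0, 1],
    [0.16, -0.18, 0.01, 0, 0, 0, 1],
    [0.24, -0.28, 0.02, 0, 0, 0, 1],
    [0.32, -0.37, 0.03, 0, 0, 0, 1],
    [0.42, -0.49, 0.04, 0, 0, 0, 1],
    [0.52, -0.61, 0.04, 0, 0, 0, 1],
    [0.58, -0.67, 0.04, 0, 0, 0, 1],
    [0.61, -0.7, 0.04, 0, 0, 0, 1],
  ],
)

```text
time_s: 2.15
tcp_pos: [470.5, 8.5, 201.4]
orientation: [[0.96, 0.281, 0.001], [0.281, -0.96, 0.002], [0.001, -0.001, -1.0]]
force: [-0.9, 0.1, -0.2]
opening: -0.003
grasp_force: 0.0
```

Call:
send_rows(
  motion=[
    [0, 0, 0, 0, 0, 0, 1],
    [0, 0, 0, 0, 0, 0, 1],
    [0, 0, 0, 0, 0, 0, 1],
  ],
)

```text
time_s: 2.4
tcp_pos: [468.7, 3.0, 200.9]
orientation: [[0.962, 0.274, -0.001], [0.274, -0.962, -0.001], [-0.001, 0.001, -1.0]]
force: [0.1, -0.4, 0.1]
opening: -0.0
grasp_force: 0.0
```

```bash
python3 - <<'E'
from h import *
import pickle
c=r.camera("wrist"); save(c,"wrist1"); pickle.dump(c,open("wrist1.pkl","wb"))
s=r.get_state(); print(s["time_s"],s["tcp_pos"],s["orientation"],s["force"],s["opening"])
im=c["img"];hsv=cv2.cvtColor(im,cv2.COLOR_RGB2HSV);H,S,V=[hsv[...,i].astype(int) for i in range(3)]
for nm,m in [("red",((H<6)|(H>172))&(S>150)&(V>100)),("green",(H>45)&(H<80)&(S>130)&(V>40)),("dark",(V<45))]:
    N,l,st,ce=cv2.connectedComponentsWithStats(m.astype(np.uint8))
    for i in range(1,N):
        if 60<st[i,4]<3000: print(nm,ce[i].round(1),st[i,4],ray(c,*ce[i],50).round(1))
E
```

```text
2.45 [468.7463516    2.79508328 201.02333604] [[ 9.61996244e-01  2.73061369e-01 -8.45654811e-04]
 [ 2.73060588e-01 -9.61996384e-01 -9.33473768e-04]
 [-1.06841250e-03  6.67083258e-04 -9.99999207e-01]] [-0.20501683  0.57591245 -0.36327963] 0.004157204199908346
red [ 21.7 130.9] 463 [459.3 259.6  50. ]
red [  6.  141.2] 86 [444.9 274.2  50. ]
red [  9.  159.5] 283 [427.  271.2  50. ]
red [279.4 163.5] 189 [497.6   8.8  50. ]
red [  7. 177.] 109 [407.9 272.9  50. ]
green [276.5   5.7] 216 [629.4  49.1  50. ]
green [ 47.7 304.5] 126 [262.2 225.6  50. ]
dark [204.1  91.3] 106 [543.7  95.6  50. ]
dark [216.8 129.2] 87 [513.2  76.7  50. ]
dark [244.3 154.8] 82 [496.4  45.   50. ]
dark [ 69.3 283.9] 1386 [297.6 203.   50. ]
dark [ 22.5 283.4] 61 [283.5 254.8  50. ]
```

View pics/wrist1.png

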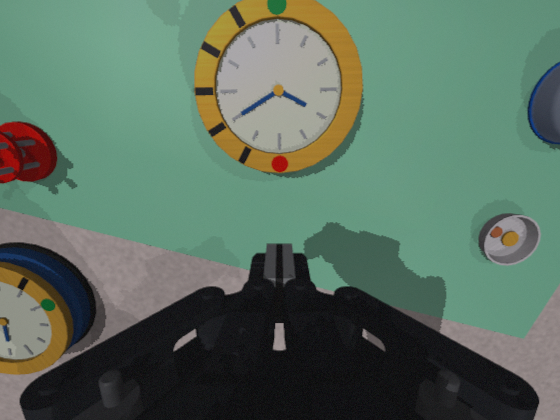

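The wrist view shows the red dot at (279,164), the green dot at (277,6), and black marks down the left side. With the three marks I could measure (radius 69 each), the centre is (563.5,29) and the red dot is at (496.5,8.9), bearing 196.7°. I'm going above the red dot.

Call:
send_rows(
  motion=[
    [0.05, 0.003, 0.1, 0, 0, 0, 1],
    [0.1, 0.007, 0.24, 0, 0, 0, 1],
    [0.114, 0.007, 0.38, 0, 0, 0, 1],
    [0.114, 0.007, 0.49, 0, 0, 0, 1],
    [0.114, 0.007, 0.54, 0, 0, 0, 1],
    [0.114, 0.007, 0.56, 0, 0, 0, 1],
    [0.114, 0.007, 0.56, 0, 0, 0, 1],
    [0.114, 0.007, 0.56, 0, 0, 0, 1],
  ],
)

```text
time_s: 3.12
tcp_pos: [497.8, 9.8, 62.0]
orientation: [[0.962, 0.274, 0.001], [0.274, -0.962, -0.0], [0.001, 0.001, -1.0]]
force: [0.4, -1.1, 0.5]
opening: -0.002
grasp_force: 0.0
```

```bash
python3 - <<'E'
from h import *
s=r.get_state(); print(s["time_s"],s["tcp_pos"],s["orientation"],s["force"])
c=r.camera("side"); u=c["img"][170:265,165:285]; save({"img":u},"side2",5)
E
```

```text
3.1167 [497.80512072   9.78090922  61.98508068] [[ 9.61720596e-01  2.74029512e-01  1.14943428e-03]
 [ 2.74030158e-01 -9.61720996e-01 -4.44983784e-04]
 [ 9.83496389e-04  7.42929727e-04 -9.99999240e-01]] [ 0.42031781 -1.12594226  0.54670399]
```

View pics/side2.png

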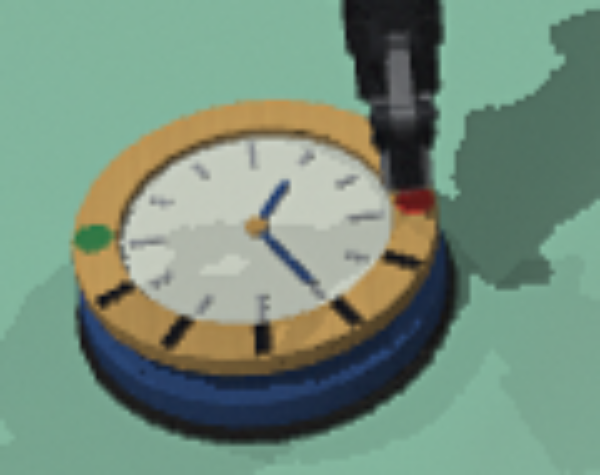

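The fingertips are just above the red dot (crop 412,190), as intended. Coming down gently.

Call:
send_rows(
  motion=[
    [-0.006, 0.002, 0.016, 0, 0, 0, 1],
    [-0.006, 0.002, 0.03, 0, 0, 0, 1],
    [-0.006, 0.002, 0.042, 0, 0, 0, 1],
    [-0.006, 0.002, 0.05, 0, 0, 0, 1],
    [-0.006, 0.002, 0.056, 0, 0, 0, 1],
    [-0.006, 0.002, 0.06, 0, 0, 0, 1],
    [-0.006, 0.002, 0.06, 0, 0, 0, 1],
    [-0.006, 0.002, 0.06, 0, 0, 0, 1],
  ],
)

```text
time_s: 3.83
tcp_pos: [496.1, 9.4, 46.4]
orientation: [[0.961, 0.275, 0.0], [0.275, -0.961, -0.0], [-0.0, 0.0, -1.0]]
force: [0.3, -1.9, 2.2]
opening: -0.0
grasp_force: 1.6
```

```bash
python3 -c "
from h import *
s=r.get_state(); print(s['time_s'],s['tcp_pos'],s['force'],s['orientation'])"
```

```text
3.8333 [496.11233838   9.43017229  46.43323143] [ 0.30176847 -1.85015514  2.17923558] [[ 9.61394587e-01  2.75173469e-01  1.03316582e-04]
 [ 2.75173488e-01 -9.61394504e-01 -3.99852097e-04]
 [-1.07006940e-05  4.12845626e-04 -9.99999915e-01]]
```

Call:
send_rows(
  motion=[
    [0, 0, 0.004, 0, 0, 0, 1],
    [0, 0, 0.006, 0, 0, 0, 1],
    [0, 0, 0.006, 0, 0, 0, 1],
    [0, 0, 0.006, 0, 0, 0, 1],
  ],
)

```text
time_s: 4.17
tcp_pos: [496.1, 9.4, 44.9]
orientation: [[0.961, 0.275, 0.0], [0.275, -0.961, -0.0], [0.0, 0.0, -1.0]]
force: [-0.0, -1.0, 3.3]
opening: 0.001
grasp_force: 1.9
```

Call:
send_rows(
  motion=[
    [0, 0, 0, 0, 0, 0, 1],
    [0, 0, 0, 0, 0, 0, 1],
  ],
)

```text
time_s: 4.33
tcp_pos: [496.1, 9.4, 44.8]
orientation: [[0.961, 0.275, 0.0], [0.275, -0.961, -0.0], [0.0, 0.0, -1.0]]
force: [-1.0, -2.1, 3.8]
opening: 0.004
grasp_force: 1.9
```

```bash
python3 -c "
import numpy as np
p=lambda a:np.array([-70*np.cos(a),-70*np.sin(a)])/250
for k in range(6):
    print(k,[ (p(np.radians(30*k+3.75*j))-p(np.radians(30*k))).round(3).tolist() for j in range(1,9)])"
```

```text
0 [[0.001, -0.018], [0.002, -0.037], [0.005, -0.055], [0.01, -0.072], [0.015, -0.09], [0.021, -0.107], [0.029, -0.124], [0.038, -0.14]]
1 [[0.01, -0.016], [0.02, -0.03], [0.032, -0.045], [0.044, -0.058], [0.058, -0.071], [0.072, -0.082], [0.087, -0.093], [0.102, -0.102]]
2 [[0.016, -0.009], [0.033, -0.016], [0.05, -0.023], [0.068, -0.028], [0.085, -0.032], [0.103, -0.035], [0.122, -0.037], [0.14, -0.038]]
3 [[0.018, 0.001], [0.037, 0.002], [0.055, 0.005], [0.072, 0.01], [0.09, 0.015], [0.107, 0.021], [0.124, 0.029], [0.14, 0.038]]
4 [[0.016, 0.01], [0.03, 0.02], [0.045, 0.032], [0.058, 0.044], [0.071, 0.058], [0.082, 0.072], [0.093, 0.087], [0.102, 0.102]]
5 [[0.009, 0.016], [0.016, 0.033], [0.023, 0.05], [0.028, 0.068], [0.032, 0.085], [0.035, 0.103], [0.037, 0.122], [0.038, 0.14]]
```

Call:
send_rows(
  motion=[
    [0.001, -0.018, 0, 0, 0, 0, 1],
    [0.002, -0.037, 0, 0, 0, 0, 1],
    [0.005, -0.055, 0, 0, 0, 0, 1],
    [0.01, -0.072, 0, 0, 0, 0, 1],
    [0.015, -0.09, 0, 0, 0, 0, 1],
    [0.021, -0.107, 0, 0, 0, 0, 1],
    [0.029, -0.124, 0, 0, 0, 0, 1],
    [0.038, -0.14, 0, 0, 0, 0, 1],
  ],
)

```text
time_s: 5.0
tcp_pos: [495.1, 46.4, 44.7]
orientation: [[0.961, 0.276, -0.001], [0.276, -0.961, -0.0], [-0.001, 0.0, -1.0]]
force: [-0.6, -2.0, 4.3]
opening: 0.002
grasp_force: 2.0
```

Call:
send_rows(
  motion=[
    [0.01, -0.016, 0, 0, 0, 0, 1],
    [0.02, -0.03, 0, 0, 0, 0, 1],
    [0.032, -0.045, 0, 0, 0, 0, 1],
    [0.044, -0.058, 0, 0, 0, 0, 1],
    [0.058, -0.071, 0, 0, 0, 0, 1],
    [0.072, -0.082, 0, 0, 0, 0, 1],
    [0.087, -0.093, 0, 0, 0, 0, 1],
    [0.102, -0.102, 0, 0, 0, 0, 1],
  ],
)

```text
time_s: 5.67
tcp_pos: [513.0, 77.9, 44.7]
orientation: [[0.961, 0.275, -0.001], [0.275, -0.961, -0.0], [-0.001, -0.0, -1.0]]
force: [-1.6, -1.9, 4.5]
opening: 0.0
grasp_force: 1.9
```

```bash
python3 - <<'E'
from h import *
c=r.camera("side"); x0,y0=165,170; im=c["img"][y0:265,x0:285]; save({"img":im},"side3",5)
hsv=cv2.cvtColor(im,cv2.COLOR_RGB2HSV);H,S,V=[hsv[...,i].astype(int) for i in range(3)]
for nm,m in [("red",((H<6)|(H>172))&(S>150)&(V>100)),("green",(H>45)&(H<80)&(S>150)&(V>40))]:
    N,l,st,ce=cv2.connectedComponentsWithStats(m.astype(np.uint8))
    for i in range(1,N):
        if st[i,4]>5: print(nm,ce[i]+[x0,y0],st[i,4],ray(c,*(ce[i]+[x0,y0]),45).round(1))
E
```

```text
red [247.92592593 211.37037037] 27 [495.5  10.   45. ]
green [183.61538462 218.38461538] 13 [630.5  49.7  45. ]
```

View pics/side3.png

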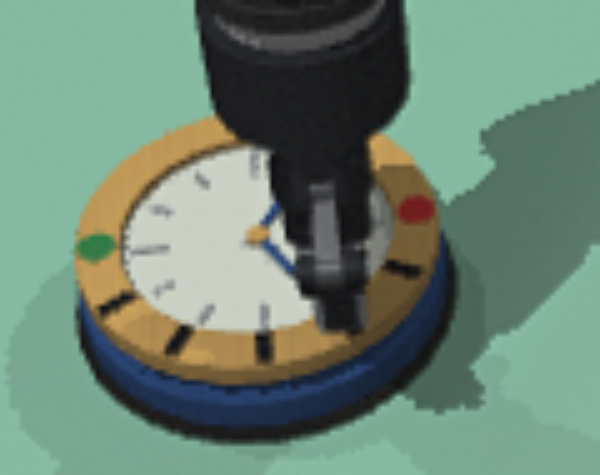

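The fingertips cover mark 2 (crop 340,320). The stand hasn't moved and the bezel is dipped about 5 mm. Continuing.

Call:
send_rows(
  motion=[
    [0.016, -0.009, 0, 0, 0, 0, 1],
    [0.033, -0.016, 0, 0, 0, 0, 1],
    [0.05, -0.023, 0, 0, 0, 0, 1],
    [0.068, -0.028, 0, 0, 0, 0, 1],
    [0.085, -0.032, 0, 0, 0, 0, 1],
    [0.103, -0.035, 0, 0, 0, 0, 1],
    [0.122, -0.037, 0, 0, 0, 0, 1],
    [0.14, -0.038, 0, 0, 0, 0, 1],
  ],
)

```text
time_s: 6.38
tcp_pos: [544.4, 96.6, 44.7]
orientation: [[0.961, 0.275, -0.0], [0.275, -0.961, 0.0], [-0.0, -0.0, -1.0]]
force: [-3.5, -1.2, 3.3]
opening: -0.001
grasp_force: 1.9
```

Call:
send_rows(
  motion=[
    [0.018, 0.001, 0, 0, 0, 0, 1],
    [0.037, 0.002, 0, 0, 0, 0, 1],
    [0.055, 0.005, 0, 0, 0, 0, 1],
    [0.072, 0.01, 0, 0, 0, 0, 1],
    [0.09, 0.015, 0, 0, 0, 0, 1],
    [0.107, 0.021, 0, 0, 0, 0, 1],
    [0.124, 0.029, 0, 0, 0, 0, 1],
    [0.14, 0.038, 0, 0, 0, 0, 1],
  ],
)

```text
time_s: 7.05
tcp_pos: [580.9, 97.0, 44.8]
orientation: [[0.961, 0.275, 0.0], [0.275, -0.961, 0.0], [0.0, -0.0, -1.0]]
force: [-3.2, 1.8, 3.5]
opening: -0.003
grasp_force: 1.9
```

Call:
send_rows(
  motion=[
    [0.016, 0.01, 0, 0, 0, 0, 1],
    [0.03, 0.02, 0, 0, 0, 0, 1],
    [0.045, 0.032, 0, 0, 0, 0, 1],
    [0.058, 0.044, 0, 0, 0, 0, 1],
    [0.071, 0.058, 0, 0, 0, 0, 1],
    [0.082, 0.072, 0, 0, 0, 0, 1],
    [0.093, 0.087, 0, 0, 0, 0, 1],
    [0.102, 0.102, 0, 0, 0, 0, 1],
  ],
)

```text
time_s: 7.72
tcp_pos: [612.5, 79.2, 44.9]
orientation: [[0.961, 0.275, 0.001], [0.275, -0.961, 0.0], [0.001, -0.0, -1.0]]
force: [-2.2, 1.2, 3.8]
opening: 0.002
grasp_force: 1.9
```

Call:
send_rows(
  motion=[
    [0.009, 0.016, 0, 0, 0, 0, 1],
    [0.016, 0.033, 0, 0, 0, 0, 1],
    [0.023, 0.05, 0, 0, 0, 0, 1],
    [0.028, 0.068, 0, 0, 0, 0, 1],
    [0.032, 0.085, 0, 0, 0, 0, 1],
    [0.035, 0.103, 0, 0, 0, 0, 1],
    [0.037, 0.122, 0, 0, 0, 0, 1],
    [0.038, 0.14, 0, 0, 0, 0, 1],
  ],
)

```text
time_s: 8.38
tcp_pos: [631.0, 47.8, 44.9]
orientation: [[0.961, 0.275, 0.001], [0.275, -0.961, 0.0], [0.001, 0.0, -1.0]]
force: [-0.8, 1.9, 4.8]
opening: -0.001
grasp_force: 1.9
```

Call:
send_rows(
  motion=[
    [0, 0, 0, 0, 0, 0, 1],
    [0, 0, 0, 0, 0, 0, 1],
    [0, 0, 0, 0, 0, 0, 1],
  ],
)

```text
time_s: 8.63
tcp_pos: [631.4, 46.4, 45.0]
orientation: [[0.962, 0.275, 0.001], [0.275, -0.962, -0.002], [0.001, 0.002, -1.0]]
force: [1.3, -1.4, 3.5]
opening: 0.0
grasp_force: 1.9
```

```bash
python3 - <<'E'
from h import *
c=r.camera("side"); im=c["img"][170:265,165:285]; save({"img":im},"side4",5)
E
```

```text
(no output)
```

View pics/side4.png

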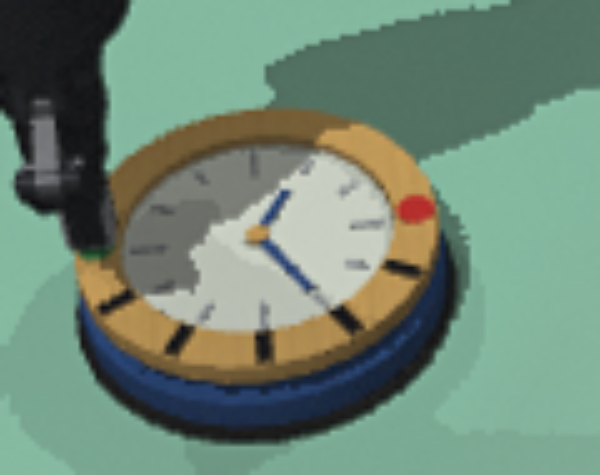

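The fingertips are on the green dot (crop 92,240) and the stand hasn't moved. Lifting straight up.

Call:
send_rows(
  motion=[
    [0, 0, -0.02, 0, 0, 0, 1],
    [0, 0, -0.05, 0, 0, 0, 1],
    [0, 0, -0.12, 0, 0, 0, 1],
    [0, 0, -0.22, 0, 0, 0, 1],
    [0, 0, -0.32, 0, 0, 0, 1],
    [0, 0, -0.38, 0, 0, 0, 1],
    [0, 0, -0.4, 0, 0, 0, 1],
    [0, 0, -0.4, 0, 0, 0, 1],
  ],
)

```text
time_s: 9.35
tcp_pos: [630.9, 48.6, 146.1]
orientation: [[0.961, 0.276, 0.002], [0.276, -0.961, 0.0], [0.002, 0.0, -1.0]]
force: [0.0, -0.1, 0.7]
opening: -0.002
grasp_force: 0.0
```

Call:
send_rows(
  motion=[
    [0, 0, 0, 0, 0, 0, 1],
    [0, 0, 0, 0, 0, 0, 1],
    [0, 0, 0, 0, 0, 0, 1],
    [0, 0, 0, 0, 0, 0, 1],
  ],
)

```text
time_s: 9.68
tcp_pos: [629.8, 48.0, 143.4]
orientation: [[0.961, 0.275, -0.002], [0.275, -0.961, -0.0], [-0.002, -0.0, -1.0]]
force: [-0.3, -0.1, -0.0]
opening: -0.001
grasp_force: 0.0
```

```bash
python3 -c "
from h import *
s=r.get_state(); print(s['time_s'],s['tcp_pos'],s['force']); print(r.finish_job())"
```

```text
9.6833 [629.7785261   48.03878916 143.44209575] [-0.31903562 -0.13644978 -0.04084933]
the job is handed in; nothing more can be done
None
```

The shut fingertips ran along the rim from the red dot over all five marks to the green dot, keeping the bezel dipped about 5 mm (3–5 N) and the stand in place, then lifted clear; the job was handed in at 9.7 s, with no verdict returned.

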